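# Push a casting home in the drilling jig and swing the clamp over it

## Robot

A 7-joint arm with a two-finger parallel gripper is mounted at the origin on the work surface. World frame = base frame: x ahead of the robot, y to its left, z up, the work surface at z = 0. Lengths are in m, angles in rad, forces in N, time in s.
With the tool pointing down it reaches from about 0.425 to 0.925 m from the base axis. Payload 6.8 kg.
Tool frame: the origin (TCP) lies on the front face of the gripper's body, between the roots of the fingers; the fingertips stand 73 mm ahead of it and the grasp point (between the pads) lies 54 mm ahead of it (env.nose_length is the distance from the TCP to the fingertips, in m); z points along the fingers, y is the line along which they close (so a half turn about z gives the same grasp; the last joint's range is limited). The gripper opens to 85 mm and grips with 20 to 120 N. Pads are 22 mm wide; open, the fingers measure 114 mm over their backs; the gripper's body (76 mm by 85 mm) begins 54 mm behind the grasp point. The pads swing forward as they close: fully open they stand 13 mm farther back than shut.
Start: joints at [1.222, 0.477, 0.022, 1.555, -0.011, 1.109, -0.083], TCP at [0.161, -0.656, 0.304] pointing down, gripper open.
Joint ranges: [-2.96, 2.96], [-0.34, 2.1], [-1.41, 1.46], [0.24, 2.44], [-1.37, 4.51], [0.17, 1.92], [-2.96, 2.96]. Speed limits (rad/s): [2.39, 2.39, 3.14, 3.14, 3.14, 3.14, 3.14].

## Interface

Orientations are given as a unit quaternion [w, x, y, z].
In Python, from cell import env, kin, camera, calibration, job gives the robot as it stands. The module is installed in compiled form; this text tells all that it offers. Calls block until the motion is done:
- env.reach(position, orientation): joint-space move of the TCP to a pose.
- env.movel(position, velocity=0.15, rot=None, stop_force=None): straight line of the TCP; rot=None keeps the orientation; velocity is the mean speed in m/s. With stop_force (N) it stops when the force on the tool has changed by that much, and returns True; else False.
- env.goto_joints(angles): joint-space move.
- env.grip(opening, f_grip=None): finger opening in m; f_grip is the grip in N (None keeps the last); returns when the fingers have stopped.
- env.dwell(seconds).
- kin.inverse_kinematics(position, orientation): joint angles nearest the present ones, or None.
- env.get_state(): the state.
- camera(name): name is "scene" or "top"; returns (picture, depth): 420x560x3 uint8, blue, green, red; 420x560 float32, m along the optical axis (not along the pixel's ray), 0 where there is no reading.
- calibration(name): a dict with "fx", "fy", "cx", "cy" (pixels), "rvec" (rotation vector, rad) and "tvec" (3), from world to camera coordinates, as OpenCV has them. Camera axes: x right, y down, z forward; pixel columns grow to the right and rows downward; lengths in m; the calibration is good to about 2 mm. A picture is of the moment at which its call begins. calibration takes no time and is no camera call.
A pose or a line that the arm cannot do raises env.PlanningError and nothing moves.
- job.job_done(): hands the job in; it is judged then, once.
The state is a dict: "time": time; "qpos": joint angles; "joint_velocities": joint speeds; "joint_torque": joint torques, N m; "tcp_pos": TCP position; "orientation": TCP orientation; "force": force on the tool from outside, world axes, zero at the start; "torque": the same for the moment, N m; "opening": finger opening in m; "gripper_force": force on a finger pad.
Only numpy, scipy, OpenCV 4.12 (cv2) and the standard library are available. Lean on these libraries where they do the work, as an engineer would, in place of code of your own. Each camera call takes 0.05 s, during which the arm holds its last target. There are 200 camera calls.

## Task

Push the aluminium casting along the bench, without lifting it, until it sits flush against both green stops of the jig: the long back fence and the short end stop. Then push the red clamp arm round until it lies fully home over the casting. Leave the other things on the bench where they are, and finish clear of everything.

Things in the scene. Friction and masses are not known exactly. Their poses are not given: they have to be found in the camera images.
- casting: Loose silver casting, 0.3-0.65 kg. Solid base 70 mm (its x) by 100 mm (its y), 28 mm high, upright sides; a dome of 32 mm radius on its middle and a spout with a dark mouth, 60 mm high in all. Origin: centre of the underside, z up. Starts on the bench (z = 0) right of the seat (jig -y) and short of the fence (jig -x), turned up to 0.35 rad from the jig. A few newtons slide it.
- jig: Green jig fixed to the bench, place and yaw vary. Origin: inside corner of the two stops, at bench height; x away from the robot (turned up to 0.18 rad), y left. Stops are bars 24 mm high, 16 mm thick. Back fence: working face at jig x = 0, from y = -280 to +40 mm. End stop: working face at jig y = 0, x = -85 mm to 0. The casting goes in the corner at x < 0, y < 0, 100 mm side on the fence.
- seat (a point): Where the casting's origin is when it is flush against both stops: on the bench at (-35, -50) mm in the jig's frame; same axes as the jig.
- clamp_pivot (a point): Vertical hinge axis of the red clamp arm, at (-35, +60) mm in the jig's frame, at the height of the arm's top face, 80 mm above the bench. The steel post under it is 24 mm across, on a foot 50 mm square and 14 mm high; the hinge cap reaches 90 mm above the bench.
- clamp_peg (a point): Middle of the black upright peg at the free end of the clamp arm, 110 mm from the pivot: 16 mm diameter, 80 to 120 mm above the bench, this point at 100 mm. The red arm under it is 26 mm wide, 70 to 80 mm above the bench; its rubber pad passes 5 mm above the casting's dome.
- clamp (a joint): Angle of the clamp arm, counter-clockwise from above positive. 0: it points from the pivot along the jig's -x (to the robot). 1.571: fully home at its stop, pointing along the jig's -y, the peg above the seat. Starts open, -0.55 to 0.1. Friction holds it where it is left; about 2 N at the peg moves it.
- cup_left: Loose round aluminium cup casting, 66 mm across, 52 mm high, left of the jig. Bystander. Origin at the centre of its underside.
- cup_right: Loose round aluminium cup casting, 66 mm across, 52 mm high, at the right of the bench. Bystander. Origin at the centre of its underside.
- bushing: Loose brass ring, 40 mm across, 30 mm high, standing behind the fence. Bystander. Origin at the centre of its underside.
- wrench: Loose steel wrench lying at the left. Bystander.
- brush: Loose brush lying at the right. Bystander.
- can: Loose can, 66 mm across, 110 mm high, at the right. Bystander. Origin at the centre of its underside.

How it is judged:
On the way, in this order (a step that is already met when the one before it is completed fails the run):
1. the casting is flush against both stops, the clamp still open (x of casting in the frame of seat between -0.003 and 0.003 m and y of casting in the frame of seat between -0.003 and 0.003 m and angle between the y axis of casting and the y axis of jig, either way round below 0.035 rad and value of joint clamp below 1.3 rad), for 0.2 s.
2. the clamp arm is fully home over the casting (value of joint clamp above 1.47 rad), for 0.2 s.
At the end, for the whole second after the job is handed in: The casting rests on the bench within 3 mm of its seat along both of the jig's axes and within 0.035 rad (2 degrees) of square, and the clamp angle is above 1.47 rad (x of casting in the frame of seat between -0.003 and 0.003 m and y of casting in the frame of seat between -0.003 and 0.003 m and angle between the y axis of casting and the y axis of jig, either way round below 0.035 rad and value of joint clamp above 1.47 rad and linear speed of casting below 0.01 m/s and height (world z) of casting below 0.004 m); the robot touches nothing.
It fails at once if the casting is lifted (10 mm) or tipped (height (world z) of casting above 0.01 m or angle between casting's own z axis and vertical above 0.2 rad).
It fails at once if a bystander is moved more than 30 mm (distance of any of cup_left, cup_right, bushing, wrench, brush, can from where it was at the start of the episode above 0.03 m).
It also fails if it takes over 64 s, if anything falls off the work surface, if the arm or the gripper's body presses on something with over 40 N, if the wrist force passes 120 N, or if a joint passes its speed limit or range.

## Working session

There is one attempt and no reset: what is moved stays moved. The work goes in short steps, each a Python script; the robot and the scene stay as the last script left them, time stands still between calls to the robot, and variables do not carry over. Pictures are saved under pics/ and viewed, at most 10 in all, crops included, and the job is handed in when it is done.

```bash
mkdir -p pics
cat > h.py <<'E'
import numpy as np, cv2
from cell import env, kin, camera, calibration, job
def cloud(name):
    im,d=camera(name); c=calibration(name)
    R=cv2.Rodrigues(np.array(c["rvec"],float))[0]; t=np.array(c["tvec"],float).ravel()
    v,u=np.mgrid[0:420,0:560]
    P=np.stack([(u-c["cx"])/c["fx"]*d,(v-c["cy"])/c["fy"]*d,d],-1)
    W=(P-t)@R
    W[d<=0]=np.nan
    return im,W
E
python3 - <<'E'
from h import *
s=env.get_state();print(s["time"],s["tcp_pos"],s["orientation"])
for n in("top","scene"):
    im,W=cloud(n); cv2.imwrite(f"pics/{n}0.png",im); np.save(n+"0.npy",W)
    c=calibration(n);R=cv2.Rodrigues(np.array(c["rvec"],float))[0];print(n,-R.T@np.array(c["tvec"]).ravel(),R[2],c["fx"])
E
```

```text
0.0 [ 0.16086407 -0.65506345  0.30292416] [-8.92768030e-04  9.92757557e-01  1.20131623e-01 -1.73283012e-04]
top [ 0.38963757 -0.04680589  1.15294502] [ 0.19304151  0.00253077 -0.98118733] 381.0721975112019
scene [ 1.42674273 -0.30892139  1.06658161] [-0.63208088  0.17612803 -0.75462088] 480.65171082263305
```

View pics/top0.png

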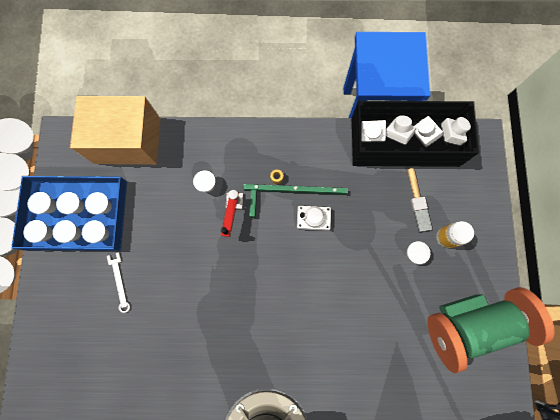

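View pics/scene0.png

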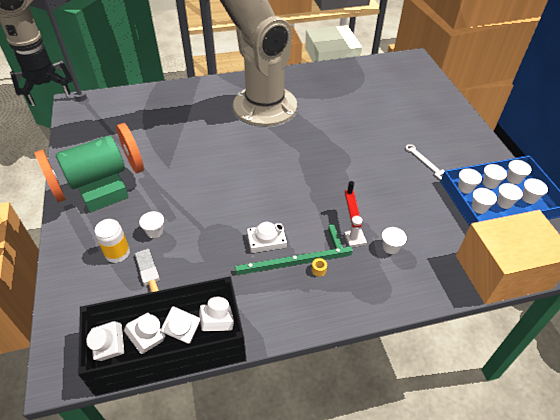

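The top picture shows the jig corner near (256,190), the fence to (348,191), the end stop down to (252,215), the casting at (314,218), the clamp pivot at (233,197) and its peg near (225,232). The scene view agrees. Next I'll measure them.

```bash
cat >> h.py <<'E'
from scipy.optimize import minimize, least_squares
def jigfit(im,W):
    hsv=cv2.cvtColor(im,cv2.COLOR_BGR2HSV)
    g=(hsv[...,0]>50)&(hsv[...,0]<90)&(hsv[...,1]>90)&(W[...,2]>.015)&(W[...,2]<.032)&(W[...,0]>.4)&(W[...,0]<.9)&(abs(W[...,1])<.4)
    return W[g]
def castpts(W,lo=.02,hi=.034,c=None,r=.075):
    m=(W[...,2]>lo)&(W[...,2]<hi)&(np.hypot(W[...,0]-c[0],W[...,1]-c[1])<r)
    return W[m]
E
python3 - <<'E'
from h import *
for n,cp in (("top",(314,218)),("scene",(267,236))):
    im=cv2.imread(f"pics/{n}0.png");W=np.load(n+"0.npy")
    G=jigfit(im,W);print(n,len(G),np.median(G[:,2]),cv2.minAreaRect(G[:,:2].astype(np.float32)))
    # fence line: bars template 2D score
    def res(p):
        a=p[2];d=G[:,:2]-p[:2];x=d@[np.cos(a),np.sin(a)];y=d@[-np.sin(a),np.cos(a)]
        box=lambda x0,x1,y0,y1:np.hypot(np.maximum(np.maximum(x0-x,x-x1),0),np.maximum(np.maximum(y0-y,y-y1),0))
        # central line distance
        seg=lambda x0,x1,y0,y1:np.hypot(x-np.clip(x,x0,x1),y-np.clip(y,y0,y1))
        return np.minimum(seg(.008,.008,-.28,.04),seg(-.085,0,.008,.008))
    best=min((least_squares(res,[x,y,a],loss="soft_l1",f_scale=.004) for x in(.6,.65,.7) for y in(-.05,0,.05) for a in(-.1,.1)),key=lambda r:r.cost)
    print("jig",best.x,np.sqrt(np.mean(best.fun**2)))
    C=castpts(W,c=W[cp[1],cp[0],:2]);print("cast",W[cp[1],cp[0]],len(C),cv2.minAreaRect(C[:,:2].astype(np.float32)))
    hsv=cv2.cvtColor(im,cv2.COLOR_BGR2HSV);near=(np.hypot(W[...,0]-best.x[0],W[...,1]-best.x[1])<.3)
    r=((hsv[...,0]<8)|(hsv[...,0]>172))&(hsv[...,1]>150)&near&(W[...,2]>.05)
    A=W[r];print("arm",len(A),np.median(A[:,2]),cv2.minAreaRect(A[:,:2].astype(np.float32)))
    k=(hsv[...,2]<70)&near&(W[...,2]>.09)&(W[...,2]<.13);print("peg",k.sum(),W[k].mean(0))
    t=near&(W[...,2]>.083)&~k;print("tall",t.sum(),W[t].mean(0))
    a=best.x[2];Rj=np.array([[np.cos(a),-np.sin(a)],[np.sin(a),np.cos(a)]]);print("pivot",best.x[:2]+Rj@[-.035,.06],"seat",best.x[:2]+Rj@[-.035,-.05])
im=cv2.imread("pics/top0.png")[150:270,170:370];cv2.imwrite("pics/crop0.png",cv2.resize(im,None,fx=4,fy=4,interpolation=cv2.INTER_CUBIC))
E
```

```text
top 644 0.023534367803656905 ((0.6636483073234558, -0.07991988956928253), (0.31671908497810364, 0.1011333018541336), 88.91056060791016)
jig [ 0.69898986  0.03983124 -0.03459597] 0.00471146818934202
cast [ 0.6046892  -0.13432936  0.05770994] 361 ((0.6133721470832825, -0.13643862307071686), (0.0994139164686203, 0.06931062787771225), 87.43513488769531)
arm 290 0.08013612609003576 ((0.6036871075630188, 0.11218400299549103), (0.025431033223867416, 0.11356306076049805), 80.01268768310547)
peg 31 [0.55695689 0.11801197 0.11489642]
tall 100 [0.64478691 0.10326983 0.08944805]
pivot [0.66608615 0.10100595] seat [ 0.66228135 -0.00892822]
scene 820 0.021930502531601455 ((0.6666586995124817, -0.07848703861236572), (0.3175976872444153, 0.1035209447145462), 89.61649322509766)
jig [ 0.70321842  0.0407914  -0.03345236] 0.005082904314438953
cast [ 0.63639909 -0.13782799  0.05101093] 483 ((0.6453049182891846, -0.13567203283309937), (0.10003899782896042, 0.13180634379386902), 87.03412628173828)
arm 241 0.07849248355386652 ((0.6150602102279663, 0.11127360910177231), (0.024976735934615135, 0.1360659897327423), 80.0145263671875)
peg 49 [0.56274466 0.11892802 0.10930373]
tall 98 [0.64657808 0.10657398 0.08909961]
pivot [0.67024477 0.10192845] seat [ 0.66656569 -0.00801001]
```

View pics/crop0.png

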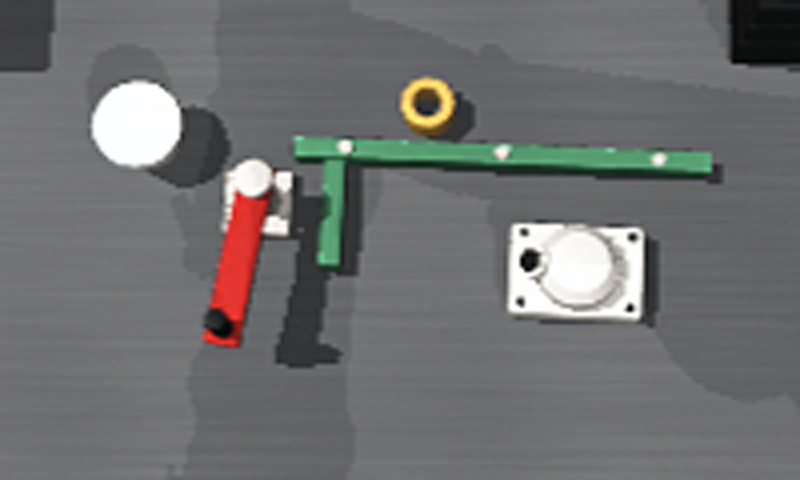

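The crop shows the casting at (575,270), nearly square to the fence. The clamp is open by about -0.12 rad, and the lengths match the given sizes: 317x101 jig, 99x69 casting. First push is toward the fence with two spread fingers.

```bash
cat >> h.py <<'E'
J=np.array([.7005,.0403]);A=-.034
RJ=np.array([[np.cos(A),-np.sin(A)],[np.sin(A),np.cos(A)]])
def w(x,y,z): return np.array([*(J+RJ@[x,y]),z])
def inj(p): return RJ.T@(np.asarray(p)[:2]-J)
def q(psi): return np.array([0,np.cos((A+psi)/2),np.sin((A+psi)/2),0])  # tool x at jig heading psi, tool down
def rep(tag):
    s=env.get_state();print(tag,"t%.1f"%s["time"],"jig",inj(s["tcp_pos"]).round(4),"z%.3f"%s["tcp_pos"][2],"F",np.round(s["force"],1))
E
python3 - <<'E'
from h import *
c=inj([.6134,-.1364]);print("cast jig",c,"nose",env.nose_length)
env.grip(.05)
env.reach(w(-.165,c[1],.20),q(0));rep("above")
env.movel(w(-.165,c[1],.080),.2);rep("down")
print(env.movel(w(-.072,c[1],.080),.05,stop_force=12));rep("pushed")
env.movel(w(-.10,c[1],.080),.1)
env.movel(w(-.10,c[1],.20),.25);rep("up")
im,W=cloud("top");C=castpts(W,c=w(-.035,c[1],0));r=cv2.minAreaRect(C[:,:2].astype(np.float32));print(r,inj(r[0]))
cv2.imwrite("pics/a1.png",cv2.resize(im[130:290,150:390],None,fx=3,fy=3))
E
```

```text
cast jig [-0.08104302 -0.17955871] nose 0.0726
above t2.9 jig [-0.165  -0.1807] z0.200 F [-0.6 -0.2 -0.6]
down t3.6 jig [-0.1644 -0.1798] z0.081 F [ 0.5 -0.1 -0.1]
True
pushed t4.7 jig [-0.118  -0.1796] z0.079 F [-0.6 -0.2 -0. ]
up t5.6 jig [-0.1004 -0.1796] z0.200 F [ 0.3  0.4 -0.6]
((0.6578696370124817, -0.10011657327413559), (0.1090623289346695, 0.041155822575092316), 11.42308235168457) [-0.03783248 -0.14178457]
```

View pics/a1.png

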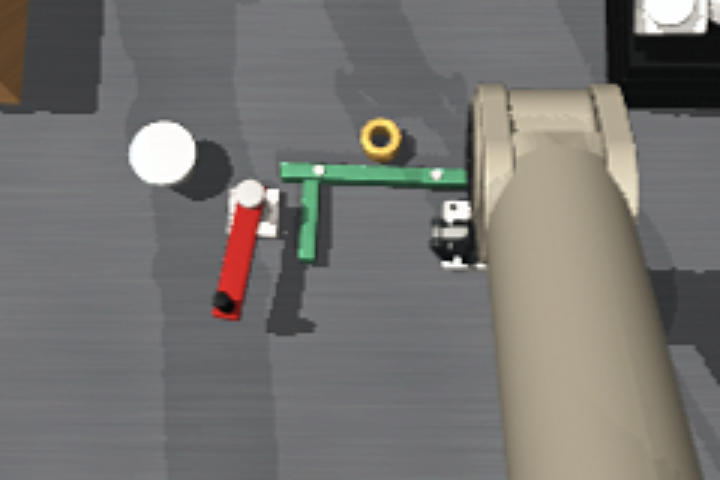

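The picture shows the arm covering the right half of the casting, about (455,235). The first push stopped on the contact transient, so the casting is still about 19 mm short of the fence. I'll push again with a higher threshold.

Run:
```python
from h import *
y=-.18
env.movel(w(-.13,y,.20),.2);env.movel(w(-.13,y,.080),.2)
env.movel(w(-.104,y,.080),.04)
print(env.movel(w(-.070,y,.080),.03,stop_force=22));rep("pushed")
env.movel(w(-.13,y,.080),.1);env.movel(w(-.13,y,.20),.3)
env.grip(.03)
# right-hand side, tool y along jig x
for psi in(np.pi/2,-np.pi/2):
    print(psi,kin.inverse_kinematics(w(-.036,-.28,.2),q(psi)))
```

```text
True
pushed t8.4 jig [-0.0811 -0.1802] z0.079 F [-0.   0.4 -0.2]
1.5707963267948966 [ 0.6395051   0.68046063 -0.5746667   1.55326962  0.41018833  1.03050112
 -0.08087872]
-1.5707963267948966 [ 0.16562667  0.61442392  0.13827432  1.59183612 -0.09839963  0.94215101
 -2.83875567]
```

Run:
```python
from h import *
env.reach(w(-.036,-.275,.2),q(np.pi/2))
env.movel(w(-.036,-.275,.080),.2);rep("down")
env.movel(w(-.036,-.246,.080),.06)
print(env.movel(w(-.036,-.130,.080),.05,stop_force=22));rep("mid")
print(env.movel(w(-.036,-.100,.080),.03,stop_force=22));rep("end")
env.movel(w(-.036,-.16,.080),.1);env.movel(w(-.036,-.16,.2),.3)
env.grip(.05)
env.reach(w(-.13,-.052,.2),q(0));env.movel(w(-.13,-.052,.080),.2)
env.movel(w(-.086,-.052,.080),.06)
print(env.movel(w(-.070,-.052,.080),.025,stop_force=22));rep("x nudge")
env.movel(w(-.13,-.052,.080),.1);env.movel(w(-.13,-.052,.25),.3)
env.reach(w(-.1,-.35,.25),q(np.pi/2));rep("clear")
im,W=cloud("top");C=castpts(W,lo=.0255,c=w(-.035,-.05,0));r=cv2.minAreaRect(C[:,:2].astype(np.float32));print(r,inj(r[0]))
cv2.imwrite("pics/a2.png",cv2.resize(im[130:290,150:390],None,fx=3,fy=3,interpolation=cv2.INTER_CUBIC))
```

```text
down t12.0 jig [-0.0351 -0.2748] z0.081 F [ 0.7 -0.2  0.5]
False
mid t15.1 jig [-0.0361 -0.1302] z0.080 F [-0.4 -3.4 -0.3]
False
end t16.3 jig [-0.036 -0.109] z0.080 F [ -2.1 -21.3   4.1]
True
x nudge t21.4 jig [-0.0818 -0.052 ] z0.079 F [-0.8 -0.4 -0.2]
clear t24.4 jig [-0.0999 -0.349 ] z0.249 F [ 0.9 -0.1 -0.3]
((0.6806901097297668, -0.006857432425022125), (0.1128639206290245, 0.13625468313694), 5.861764430999756) [-0.0181954  -0.04780358]
```

View pics/a2.png

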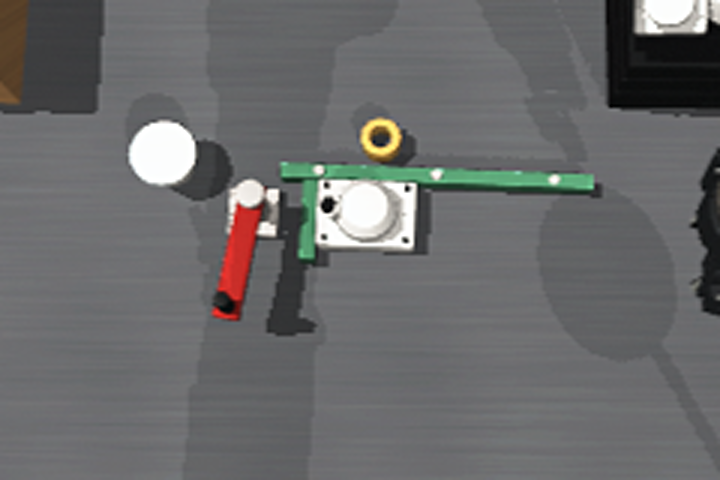

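The picture shows the casting at (367,214) flush with both the fence and the end stop, and the clamp still open with its peg at (222,300). Next I'll swing the clamp round.

```bash
cat >> h.py <<'E'
def pose(th,off):  # pusher behind the peg
    d=np.array([-np.cos(th),-np.sin(th)]);t=np.array([np.sin(th),-np.cos(th)])
    p=np.array([-.035,.06])+.11*d-off*t
    return w(p[0],p[1],.163), th-np.pi/2
E
python3 - <<'E'
from h import *
env.grip(0)
f=None
for k in(0,np.pi):
    ok=all(kin.inverse_kinematics(pose(t,.019)[0],q(pose(t,.019)[1]+k)) is not None for t in np.linspace(-.12,1.62,8))
    print(k,[np.round(kin.inverse_kinematics(pose(t,.019)[0],q(pose(t,.019)[1]+k)),2)[[0,6]] for t in(-.12,.8,1.6)])
    if ok and f is None:f=k
p,a=pose(-.12,.05)
env.movel(w(-.1,-.35,.3),.3)
hi=p.copy();hi[2]=.3
env.reach(hi,q(a+f));rep("above");env.movel(p,.2);rep("down")
for th in np.linspace(-.12,1.45,9):
    p,a=pose(th,.019)
    if env.movel(p,.07,rot=q(a+f),stop_force=25): rep("STOP %.2f"%th);break
else:
    rep("near")
    p,a=pose(1.66,.019)
    print(env.movel(p,.03,rot=q(a+f),stop_force=12));rep("home")
E
```

```text
0 [array([0.45, 1.97]), array([-0.14, -2.58]), array([ 0.05, -1.77])]
3.141592653589793 [array([ 0.09, -0.84]), array([0.35, 0.17]), array([0.48, 1.  ])]
above t27.1 jig [-0.1378  0.1218] z0.299 F [ 0.4 -0.2 -0. ]
down t27.9 jig [-0.1376  0.1234] z0.164 F [0.4 0.1 0.8]Traceback (most recent call last):
  File "<stdin>", line 14, in <module>
cell.PlanningError: the arm cannot follow that straight line within its joint ranges
```

Run:
```python
from h import *
f=np.pi
rep("now")
p,a=pose(-.12,.05);hi=p.copy();hi[2]=.26
env.movel(hi,.25);env.reach(hi,q(a+f));rep("above");env.movel(p,.2)
for th in np.linspace(-.12,1.45,9):
    p,a=pose(th,.019)
    if env.movel(p,.07,rot=q(a+f),stop_force=25): rep("STOP %.2f"%th);break
else:
    rep("near")
    p,a=pose(1.66,.019)
    print(env.movel(p,.03,rot=q(a+f),stop_force=12));rep("home")
```

```text
now t30.3 jig [-0.1335  0.0077] z0.163 F [ 0.2 -0.9 -0.1]
above t33.3 jig [-0.1385  0.1224] z0.259 F [ 0.5  0.2 -0.2]
near t38.2 jig [-0.0674 -0.0467] z0.163 F [-0.1  0.6  0.1]
True
home t38.7 jig [-0.0548 -0.0497] z0.162 F [ 0.8 -0.4 -0.9]
```

Run:
```python
from h import *
env.movel(w(-.12,-.05,.163),.15);env.movel(w(-.12,-.05,.3),.3)
env.reach(w(-.1,-.35,.3),q(np.pi/2));rep("clear")
im,W=cloud("top")
hsv=cv2.cvtColor(im,cv2.COLOR_BGR2HSV)
near=np.hypot(W[...,0]-J[0],W[...,1]-J[1])<.2
k=(hsv[...,2]<70)&near&(W[...,2]>.09)&(W[...,2]<.13);print("peg jig",inj(W[k].mean(0)))
r=((hsv[...,0]<8)|(hsv[...,0]>172))&(hsv[...,1]>150)&near&(W[...,2]>.05)
print("arm",cv2.minAreaRect(W[r][:,:2].astype(np.float32)))
cv2.imwrite("pics/a3.png",cv2.resize(im[130:290,150:390],None,fx=3,fy=3,interpolation=cv2.INTER_CUBIC))
```

```text
clear t41.1 jig [-0.0995 -0.3486] z0.299 F [ 0.8  0.6 -0.1]
peg jig [-0.03846275 -0.05073756]
arm ((0.6653594374656677, 0.046501316130161285), (0.12812680006027222, 0.025981813669204712), 87.7820053100586)
```

View pics/a3.png

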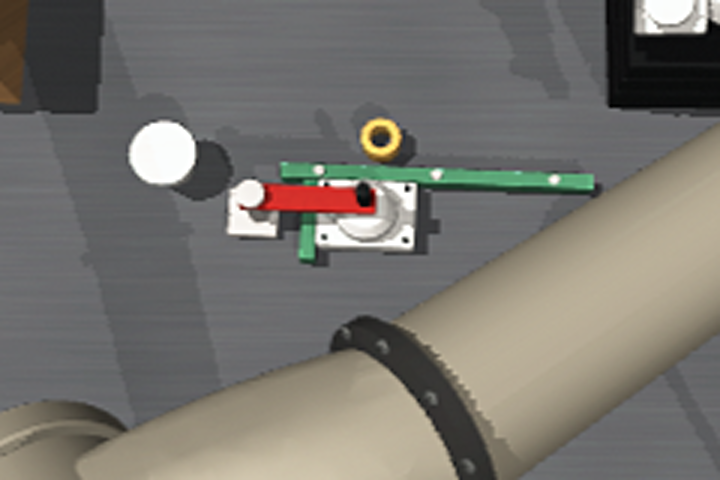

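The arm lies parallel to the fence (87.8° against the jig's 88.05°) with its peg at (365,193) over the seat. The casting is still flush and the robot is clear.

```bash
python3 -c "
from h import *
print(job.job_done())"
```

```text
the job is handed in; nothing more can be done
None
```

The job is handed in at about 41 s of the 64 s allowed: the last picture shows the casting flush against both stops, the clamp home over it, the cup and bushing by the jig unmoved, and the robot clear; no verdict came back.

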